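# Rack a jar of wall plugs and open it one-handed

### The arm

A 6-joint arm with a two-finger parallel gripper is mounted at the origin on the work surface. World frame = base frame: x ahead of the robot, y to its left, z up, the work surface at z = 0. Lengths are in m, angles in rad, forces in N, time in s.
With the tool pointing down it reaches from about 0.35 to 0.775 m from the base axis. Payload 5.5 kg.
Tool frame: the origin (TCP) lies on the centre line of the jaws, within the pads' length; the fingertips stand 11 mm ahead of it and the grasp point (between the pads) lies 8 mm behind it (env.nose_length is the distance from the TCP to the fingertips, in m); x points along the fingers, z is the direction in which the jaws open and shut, and the axes are right-handed (so a half turn about x gives the same grasp; the last joint's range is limited). The gripper opens to 85 mm and grips with 20 to 120 N. Pads are 22 mm wide; open, the fingers measure 114 mm over their backs; the gripper's body (76 mm by 85 mm) begins 54 mm behind the grasp point. The pads swing forward as they close: fully open they stand 13 mm farther back than shut.
Start: joints at [1.16, 0.313, 0.046, 1.304, 0, 1.431], TCP at [0.154, 0.554, 0.242] pointing down, gripper open.
Joint ranges: [-2.76, 2.76], [-0.86, 1.69], [-1.03, 1.26], [-2.2, 2.34], [-1.47, 1.5], [-3.14, 3.14]. Speed limits (rad/s): [2.57, 2.57, 3.14, 3.14, 3.14, 3.14].

### API

Orientations are given as a unit quaternion [w, x, y, z].
In Python, from workcell import env gives the robot as it stands. The module is installed in compiled form; this text tells all that it offers.
- The arm moves only by the tool step_arm, never from a script. Its argument "moves" is a list that holds one entry, the list of rows, each a list of 7 numbers: the turn, a rotation vector about the tool's x, y, z in rad, then the shift along the tool's x, y, z in m, then the opening, from 0 (shut) to 1 (fully open). In form: [[[rx, ry, rz, tx, ty, tz, grip], ...]]. A call has 1 to 12 rows; each row is the pose to reach, as a shift and turn from the pose measured when the call began, along the tool's axes at that moment; what a row does not reach only later rows make up. A row lasts 1/10 s, in which the tool goes at most 50 mm and 8.59 degrees, less where a joint would pass 70% of its speed; a pose out of reach is approached as far as the arm can. A call with a gripper value outside its range is refused whole. The fingers move at their own pace and stop on an object; "force" is the grip in N (left out, the last holds). Time passes only in rows, so rows that repeat a pose let the fingers close. It gives the time, the measured TCP pose, the force and the opening at its end, in the units of the state.
- env.get_state(): the state, without advancing time (a new reading comes with each control period).
- env.read_camera(name): name is "side" or "top"; returns (picture, depth): 480x640x3 uint8, red, green, blue; 480x640 float32, m along the optical axis (not along the pixel's ray), 0 where there is no reading.
- env.get_calibration(name): a dict with "mtx" (3x3 intrinsics, pixels), "distortion" ([k1, k2, p1, p2, k3] as OpenCV has them; the pictures are not rectified), "camera_from_world" (4x4, takes a point from world to camera coordinates). Camera axes: x right, y down, z forward; pixel columns grow to the right and rows downward; lengths in m; the calibration is good to about 2 mm. A picture is of the moment at which its call begins. get_calibration takes no time and is no camera call.
- env.hand_in(): hands the job in, once; it reports no verdict.
Trained networks look in the newest picture that a camera, given by its name, has taken for a name from the list of things; names that differ only in an ending like _2 or _b are one class to them, and where a whole thing is asked for, a point or a joint stands for the part that bears it (a point fixed in the world has none). Each returns a list of dicts, best first, with "confidence" (0 to 1); they miss things now and then, are a little off and sometimes report something else, mostly with a low value. They report only what shows in the picture. A call takes as long as a camera call. They do not tell look-alikes from the thing itself.
- env.boxes_of(camera, thing): "uv" ([column, row] in pixels, amid what is visible of it).
- env.silhouettes(camera, thing): "mask" (480x640 bool, what is visible of it) and "uv" ([column, row] in pixels, amid what is visible of it).
The state is a dict: "clock": time; "joint_pos": joint angles; "qvel": joint speeds; "tau": joint torques, N m; "tcp_pos": TCP position; "orientation": TCP orientation; "wrist_force": force on the tool from outside, world axes, zero at the start; "ft_torque": the same for the moment, N m; "finger_gap": finger opening in m.
Only numpy, scipy, OpenCV 4.12 (cv2) and the standard library are available. Lean on these libraries where they do the work, as an engineer would, in place of code of your own. Each camera call takes 0.05 s, during which the arm holds its last target.

### The job

Set the loose square jar that stands beside the rack down into the rack's empty well, so that the well keeps it from turning, with its lid still on. Then unscrew its tight lid anticlockwise until the threads let go, leaving the jar seated, and lift the lid straight up. Finish while still holding the lid in the gripper, level and centred just above the open jar, a centimetre or two clear of the rim; keep the jar upright throughout, never lift the lid high or carry it aside, and leave the other jars, the carton and the pipe coupling as they are.

Things in the scene. Friction and masses are not known exactly. Their poses are not given: they have to be found in the camera images.
- jar_mid (a point): The loose clear plastic jar of grey wall plugs, about 0.4 kg: square body 64 x 64 mm, 72 mm tall; on it a round neck 44 mm across, its rim 92 mm above the underside; 98 mm in all with the lid on. Point on its axis, 36 mm above the underside; z up, x and y square to its sides. Its flat sides can be gripped below the lid; the closed lid also carries it.
- lid_mid (a point): The jar's black screw lid, 60 mm across, 22 mm tall, loose; point at its centre. Closed: 51 mm above jar_mid, x and y parallel to the jar's. Tight: 0.5 to 0.9 N m at first, so grip firmly. Right-hand thread: turned anticlockwise from above it climbs 5 mm and is free after about 1 rad; turning to 1.6 does no harm; engaged it cannot be pulled off. Its lower edge clears the rim 16 mm above closed.
- empty_well (a point): Centre of the floor of the rack's one empty well: square hole 69 x 69 mm, 35 mm deep, mouth bevelled 4 mm all round. The floor is 10 mm above the table, the rack's top 45 mm. z up, x and y parallel to the well's sides. Which of the three wells is empty differs from start to start.
- rack: Fixed light wooden jar rack, 104 mm (x) x 334 mm (y) x 45 mm tall, with three square wells in a row along its y, 110 mm apart. Origin at the centre of its underside.
- jar_b_mid (a point): Another closed jar of the same shape (full of nuts), standing in a well, its top 108 mm above the table; point on its axis 36 mm above its underside. To be left alone.
- jar_c_mid (a point): Another closed jar of the same shape (full of brass screws), standing in a well, its top 108 mm above the table; point on its axis 36 mm above its underside. To be left alone.
- carton_mid (a point): Closed cardboard carton 70 x 110 x 50 mm on the table, to be left alone; point at its centre.
- coupling_mid (a point): Grey plastic pipe coupling, a tube 54 mm across and 56 mm tall standing on the table, to be left alone; point at its centre.
There are look-alikes about, which are no part of the job. What is shaped like the part that bears lid_mid but yellow is not meant.

How it is judged:
By the outcome, as a careful person would: the job done as asked, in the order asked, and still so for the second after the job is handed in, while the arm keeps its last pose, push and grip.
It also fails if it takes over 48 s, if anything falls off the work surface, if the arm or the gripper's body presses on something with over 40 N, if the wrist force passes 120 N, or if a joint passes its speed limit or range.

## Working session

There is one attempt and no reset: what is moved stays moved. The work goes in short steps, Python scripts to look and compute and a tool call to move; the robot and the scene stay as the last step left them, time stands still between calls to the robot, and variables do not carry over. Pictures are saved under pics/ and viewed, and the job is handed in when it is done.

Besides the shell and the picture viewer there is one more tool, called after "Call:" as name(argument=value, ...) on one line, values as JSON. step_arm: Moves the arm, as the interface text tells. Its arguments: {"type":"object","properties":{"moves":{"type":"array","items":{"type":"array","items":{"type":"array","items":{"type":"number"}}}},"force":{"type":"number"}},"required":["moves"]}

```bash
mkdir -p pics; python3 - <<'E'
from workcell import env
import cv2, numpy as np
s=env.get_state()
for k,v in s.items(): print(k,np.round(v,4))
print(env.nose_length)
for n in ["side","top"]:
    im,d=env.read_camera(n)
    cv2.imwrite(f"pics/{n}0.png",im[:,:,::-1]); np.save(f"{n}0_d.npy",d)
    c=env.get_calibration(n); print(n,c)
E
```

```text
clock 0.0
joint_pos [1.1604 0.314  0.045  1.3036 0.     1.4312]
qvel [-0.0002 -0.0009  0.     -0.0004 -0.0018  0.0007]
tau [-4.00000e-04 -4.80620e+01  2.98537e+01  1.94000e-02 -1.00000e-04
  0.00000e+00]
tcp_pos [0.1536 0.5536 0.2414]
orientation [ 0.5623 -0.4283  0.5635  0.4276]
wrist_force [-1.064  -0.6048 -0.4773]
ft_torque [ 0.0303  0.0091 -0.0167]
finger_gap 0.0855
0.011
side {'mtx': array([[456.45672343,   0.        , 317.66108378],
       [  0.        , 456.45672343, 245.01641743],
       [  0.        ,   0.        ,   1.        ]]), 'distortion': array([-0.0309444,  0.       ,  0.       ,  0.       ,  0.       ]), 'camera_from_world': array([[ 0.99762999, -0.06653225,  0.01754596, -0.5883789 ],
       [-0.03104495, -0.66281043, -0.7481434 ,  0.05083976],
       [ 0.06140531,  0.74582558, -0.66330505,  0.86371693],
       [ 0.        ,  0.        ,  0.        ,  1.        ]])}
top {'mtx': array([[618.14493105,   0.        , 317.46940394],
       [  0.        , 618.14493105, 248.14844287],
       [  0.        ,   0.        ,   1.        ]]), 'distortion': array([0.02232683, 0.        , 0.        , 0.        , 0.        ]), 'camera_from_world': array([[ 0.02206874, -0.99970948,  0.00969195, -0.06122527],
       [-0.98604197, -0.02336521, -0.1648493 ,  0.59308095],
       [ 0.16502786, -0.00591866, -0.98627115,  1.29299284],
       [ 0.        ,  0.        ,  0.        ,  1.        ]])}
```

View pics/top0.png

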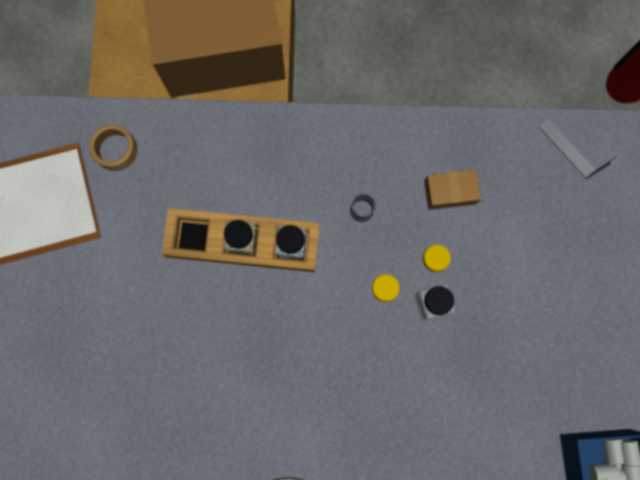

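View pics/side0.png

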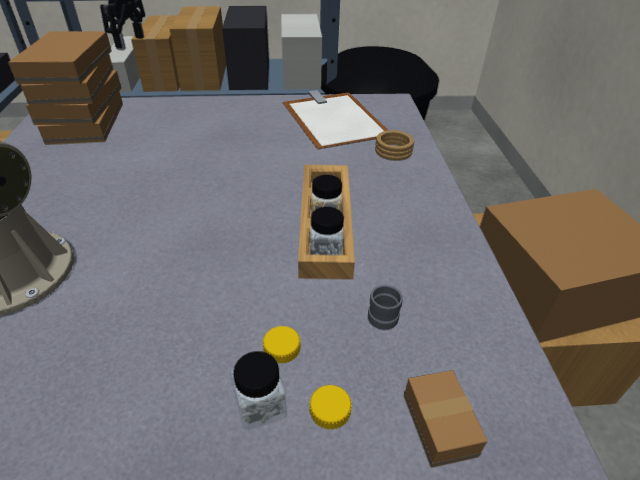

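The top view shows the loose jar with its black lid at (438,300) and yellow decoy lids at (437,258) and (386,288). The rack's empty well is at about (193,235), with closed jars at (238,235) and (291,240). The coupling is at (362,208) and the carton at (453,188). The side view agrees: the loose jar's lid is at (257,374).

```bash
cat > h.py <<'E'
from workcell import env
import cv2, numpy as np
def ray(n,uv):
    c=env.get_calibration(n); K=c["mtx"];D=c["distortion"];T=c["camera_from_world"]
    p=cv2.undistortPoints(np.array(uv,float).reshape(-1,1,2),K,D).reshape(-1,2)
    d=np.c_[p,np.ones(len(p))]@T[:3,:3]; o=-T[:3,:3].T@T[:3,3]
    return o,d
def atz(n,uv,z):
    o,d=ray(n,uv); t=(z-o[2])/d[:,2]; return o+d*t[:,None]
def cloud(n,dep,mask):
    v,u=np.nonzero(mask&(dep>0)); o,d=ray(n,np.c_[u,v]); return o+d*dep[v,u][:,None], np.c_[u,v]
def proj(n,P):
    c=env.get_calibration(n);T=c["camera_from_world"]
    r,_=cv2.Rodrigues(T[:3,:3]); return cv2.projectPoints(np.array(P,float).reshape(-1,1,3),r,T[:3,3],c["mtx"],c["distortion"])[0].reshape(-1,2)
E
python3 - <<'E'
from h import *
for n in ["top","side"]:
    im=cv2.imread(f"pics/{n}0.png"); d=np.load(f"{n}0_d.npy")
    for th in ["lid_mid","jar_mid","rack","empty_well"]:
        try: r=env.silhouettes(n,th)
        except Exception as e: print(n,th,e); continue
        for i,q in enumerate(r):
            m=q["mask"]; P,_=cloud(n,d,m)
            print(n,th,i,round(q["confidence"],2),np.round(q["uv"],1),m.sum(),np.round(np.percentile(P,[2,50,98],axis=0),3).tolist() if len(P) else None)
            if q["confidence"]>.4: np.save(f"m_{n}_{th}_{i}.npy",m)
    # crops
top=cv2.imread("pics/top0.png")
a=cv2.resize(top[195:285,150:330],None,fx=4,fy=4,interpolation=cv2.INTER_CUBIC);cv2.imwrite("pics/top_rack.png",a)
a=cv2.resize(top[240:340,360:480],None,fx=5,fy=5,interpolation=cv2.INTER_CUBIC);cv2.imwrite("pics/top_jar.png",a)
s=cv2.imread("pics/side0.png")
a=cv2.resize(s[335:435,210:310],None,fx=5,fy=5,interpolation=cv2.INTER_CUBIC);cv2.imwrite("pics/side_jar.png",a)
E
```

```text
top lid_mid 0 0.88 [386.7 288.8] 646 [[0.488, -0.227, -0.002], [0.514, -0.198, 0.021], [0.542, -0.171, 0.027]]
top lid_mid 1 0.76 [439.6 301.6] 678 [[0.457, -0.327, 0.079], [0.483, -0.3, 0.098], [0.51, -0.273, 0.103]]
top lid_mid 2 0.63 [432.8 260.8] 628 [[0.556, -0.338, 0.0], [0.582, -0.31, 0.021], [0.61, -0.283, 0.026]]
top jar_mid 0 0.73 [421.1 305.4] 332 [[0.446, -0.335, 0.002], [0.469, -0.275, 0.066], [0.51, -0.264, 0.077]]
top rack 0 0.97 [218. 241.] 5250 [[0.553, -0.04, 0.007], [0.61, 0.169, 0.043], [0.667, 0.281, 0.05]]
side lid_mid 0 0.69 [281.9 344.2] 1108 [[0.49, -0.23, 0.001], [0.518, -0.208, 0.021], [0.544, -0.174, 0.024]]
side lid_mid 1 0.67 [444.9 418.5] 5259 [[0.701, -0.405, 0.005], [0.734, -0.362, 0.049], [0.776, -0.298, 0.051]]
side lid_mid 2 0.63 [253.5 375. ] 1773 [[0.457, -0.333, 0.076], [0.485, -0.311, 0.097], [0.512, -0.277, 0.099]]
side jar_mid 0 0.67 [262.1 408.7] 1548 [[0.457, -0.341, 0.006], [0.491, -0.332, 0.05], [0.521, -0.308, 0.072]]
```

View pics/top_rack.png

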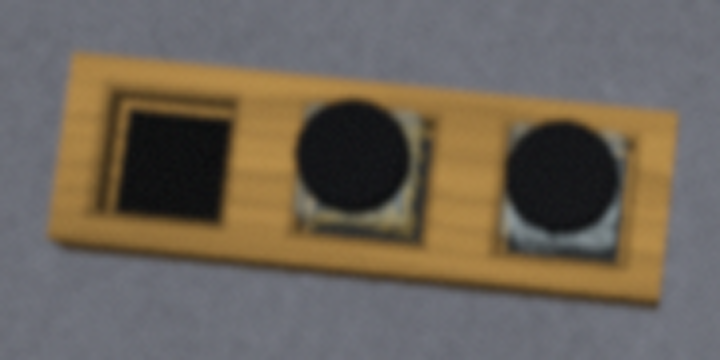

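View pics/top_jar.png

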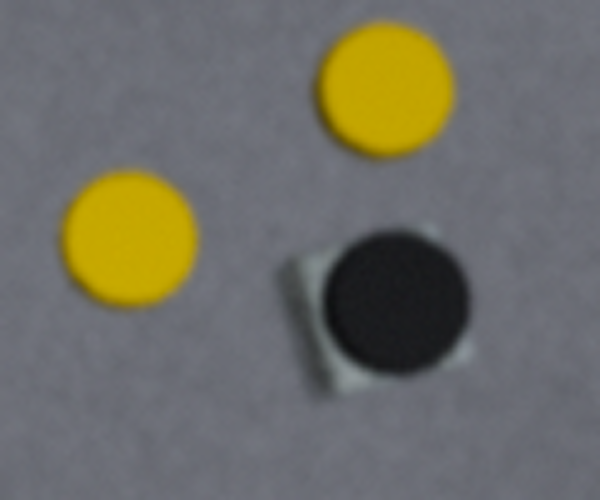

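View pics/side_jar.png

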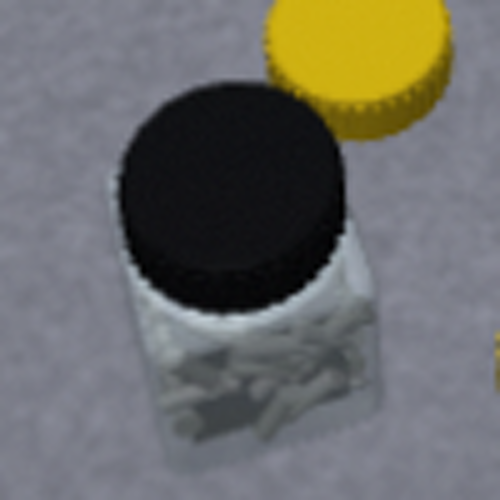

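```bash
cat > fit.py <<'E'
from h import *
from scipy.optimize import minimize
SS=4
def hullmask(n,P,x0,y0,w,h):
    uv=proj(n,P); uv=((uv-[x0,y0]+.5)*SS)
    m=np.zeros((h*SS,w*SS),np.uint8); cv2.fillConvexPoly(m,cv2.convexHull(np.round(uv*16).astype(np.int32)),255,shift=4)
    return cv2.resize(m,(w,h),interpolation=cv2.INTER_AREA)/255.
def box(x,y,a,hx,hy,z0,z1):
    c,s=np.cos(a),np.sin(a); return [[x+c*i*hx-s*j*hy,y+s*i*hx+c*j*hy,z] for i in(-1,1) for j in(-1,1) for z in (z0,z1)]
def cyl(x,y,r,z0,z1):
    t=np.linspace(0,2*np.pi,60,endpoint=False); return np.r_[np.c_[x+r*np.cos(t),y+r*np.sin(t),0*t+z0],np.c_[x+r*np.cos(t),y+r*np.sin(t),0*t+z1]]
E
python3 - <<'E'
from fit import *
def fit(f,x0,dx):
    best=None
    for k in range(4):
        sim=np.array([x0]+[np.array(x0)+(np.eye(len(x0))[i]*dx[i]*(1 if k%2 else -1)) for i in range(len(x0))])
        r=minimize(f,x0,method="Nelder-Mead",options=dict(initial_simplex=sim,xatol=1e-5,fatol=1e-3,maxiter=400))
        if best is None or r.fun<best.fun: best=r
        x0=best.x
    return best
# rack
im=cv2.imread("pics/top0.png"); hsv=cv2.cvtColor(im,cv2.COLOR_BGR2HSV)
for n,R in (("top",(150,195,190,90)),("side",(285,150,90,140))):
    im=cv2.imread(f"pics/{n}0.png"); x0,y0,w,h=R; c=im[y0:y0+h,x0:x0+w]
    hsv=cv2.cvtColor(c,cv2.COLOR_BGR2HSV); m=((hsv[...,0]>5)&(hsv[...,0]<32)&(hsv[...,1]>75)).astype(np.uint8)
    cs,_=cv2.findContours(m,cv2.RETR_EXTERNAL,cv2.CHAIN_APPROX_NONE); cc=max(cs,key=cv2.contourArea)
    M=np.zeros_like(m); cv2.drawContours(M,[cc],-1,1,-1)
    if n=="side": M[:60,:]=0
    cv2.imwrite(f"pics/m_{n}_rack.png",M*255)
    if n=="top":
        g=lambda q: np.abs(hullmask("top",box(q[0],q[1],q[2],.052,.167,0,.045),*R)-M).sum()
        r=fit(g,[.61,.13,-.03],[.01,.01,.05]); print("rack",r.x,r.fun,M.sum())
    else:
        M2=M
        uv=proj("side",box(*r.x,.052,.167,0,.045)); print(np.round(uv,1).tolist())
def segdiff(n,R):
    im=cv2.imread(f"pics/{n}0.png").astype(float); x0,y0,w,h=R; c=im[y0:y0+h,x0:x0+w]
    lab=cv2.cvtColor(c.astype(np.uint8),cv2.COLOR_BGR2LAB).astype(float)
    return c,lab
for n,R in (("top",(405,278,65,50)),("side",(220,340,80,100))):
    im=cv2.imread(f"pics/{n}0.png"); x0,y0,w,h=R; c=im[y0:y0+h,x0:x0+w]
    M=(c.max(2)<55).astype(np.uint8)
    cs,_=cv2.findContours(M,cv2.RETR_EXTERNAL,cv2.CHAIN_APPROX_NONE); cc=max(cs,key=cv2.contourArea); M[:]=0; cv2.drawContours(M,[cc],-1,1,-1)
    g=lambda q: np.abs(hullmask(n,cyl(q[0],q[1],.030,.076,.098),*R)-M).sum()
    r=fit(g,[.484,-.30],[.01,.01]); print("lid",n,r.x,r.fun,M.sum())
E
```

```text
rack [ 0.61404366  0.1205009  -0.07732298] 180.50980392156862 7483
[[297.9, 277.5], [297.6, 260.3], [303.8, 179.7], [303.7, 163.8], [352.6, 278.6], [354.3, 261.4], [346.2, 180.5], [347.4, 164.7]]
lid top [ 0.48500888 -0.30289636] 105.83921568627451 623
lid side [ 0.48537692 -0.30227115] 151.8313725490196 1654
```

```bash
python3 - <<'E'
from fit import *
# overlay jar hypotheses & rack corners
im=cv2.imread("pics/side0.png"); print(im[400,240:290:6].tolist())
for n,R in (("top",(405,270,70,65)),("side",(220,340,80,100))):
    im=cv2.imread(f"pics/{n}0.png"); x0,y0,w,h=R
    c=cv2.resize(im[y0:y0+h,x0:x0+w],None,fx=6,fy=6,interpolation=cv2.INTER_CUBIC)
    lab=cv2.cvtColor(im,cv2.COLOR_BGR2LAB)[y0:y0+h,x0:x0+w]
    a=cv2.resize(np.clip((lab[...,2].astype(float)-105)*8,0,255).astype(np.uint8),None,fx=6,fy=6); 
    cv2.imwrite(f"pics/b_{n}.png",np.hstack([c,cv2.cvtColor(a,cv2.COLOR_GRAY2BGR)])[:600,:])
E
```

```text
[[150, 145, 136], [151, 147, 136], [186, 181, 170], [180, 175, 165], [126, 121, 113], [113, 110, 106], [115, 112, 108], [108, 103, 98], [133, 123, 121]]
```

```bash
python3 - <<'E'
import cv2,numpy as np
a=cv2.imread("pics/b_top.png");b=cv2.imread("pics/b_side.png");print(a.shape,b.shape)
cv2.imwrite("pics/b_side2.png",b[:,:800])
E
```

```text
(390, 840, 3) (600, 960, 3)
```

```bash
python3 - <<'E'
from fit import *
# residual of silhouettes: whole jar = box + lid; test yaw using non-table segmentation via blueness (table is bluish: B-R>10)
for n,R in (("top",(405,270,70,65)),("side",(222,345,76,90))):
    im=cv2.imread(f"pics/{n}0.png").astype(float); x0,y0,w,h=R; c=cv2.GaussianBlur(im,(3,3),0)[y0:y0+h,x0:x0+w]
    br=c[...,0]-c[...,2]
    print(n,np.percentile(br,[5,25,50,75,95]))
    cv2.imwrite(f"pics/br_{n}.png",cv2.resize(np.clip(128+br*5,0,255).astype(np.uint8),None,fx=6,fy=6))
E
```

```text
top [ 3.0625    9.640625 10.3125   10.625    11.0625  ]
side [-104.078125    3.9375     12.875      13.625      14.440625]
```

View pics/br_top.png

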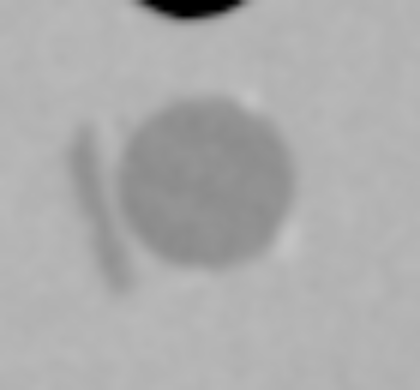

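View pics/br_side.png

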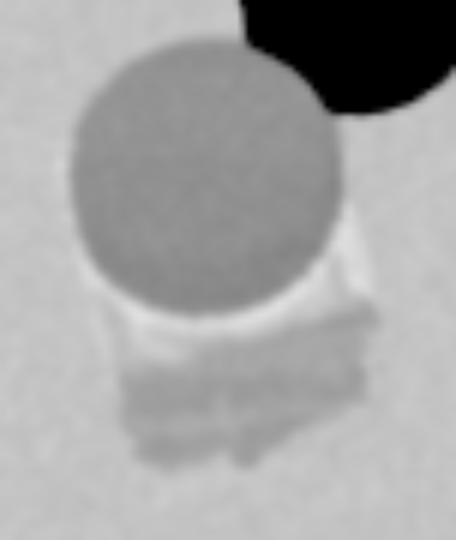

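```bash
python3 - <<'E'
from fit import *
x,y=.485,-.3025
def ov(n,R,s,polys,name):
    im=cv2.imread(f"pics/{n}0.png"); x0,y0,w,h=R
    c=cv2.resize(im[y0:y0+h,x0:x0+w],None,fx=s,fy=s,interpolation=cv2.INTER_CUBIC)
    for P,col in polys:
        q=(proj(n,P)-[x0,y0]+.5)*s
        cv2.polylines(c,[np.round(q*16).astype(np.int32).reshape(-1,1,2)],True,col,1,cv2.LINE_AA,4)
    cv2.imwrite(name,c); return c
def sq(x,y,a,hx,hy,z):
    c,s=np.cos(a),np.sin(a); return [[x+c*i*hx-s*j*hy,y+s*i*hx+c*j*hy,z] for i,j in((-1,-1),(1,-1),(1,1),(-1,1))]
a=.275
P=[(sq(x,y,a,.032,.032,.072),(0,255,0)),(sq(x,y,a,.032,.032,0),(0,0,255)),(cyl(x,y,.03,.098,.098),(255,255,0))]
A=ov("top",(405,270,70,65),8,P,"pics/o1.png"); B=ov("side",(222,345,76,90),6,P,"pics/o2.png")
r=[.6140,.1205,-.0773]
def well(k): 
    c,s=np.cos(r[2]),np.sin(r[2]); return r[0]-s*.11*k, r[1]+c*.11*k
P=[(sq(*r,.052,.167,.045),(0,255,0)),(sq(*r,.052,.167,0),(0,0,255))]
for k in (-1,0,1):
    P+=[(sq(*well(k),r[2],.0385,.0385,.045),(255,0,255)),(sq(*well(k),r[2],.0345,.0345,.041),(255,255,0)),(sq(*well(k),r[2],.0345,.0345,.01),(0,255,255))]
print(well(1))
ov("top",(155,200,175,80),4,P,"pics/o3.png"); ov("side",(285,150,90,140),4,P,"pics/o4.png")
E
```

```text
(np.float64(0.6224945345477608), np.float64(0.23017152266115803))
```

View pics/o1.png

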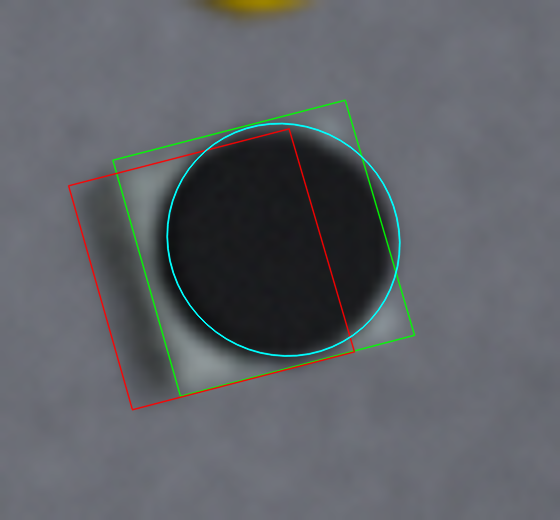

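View pics/o2.png

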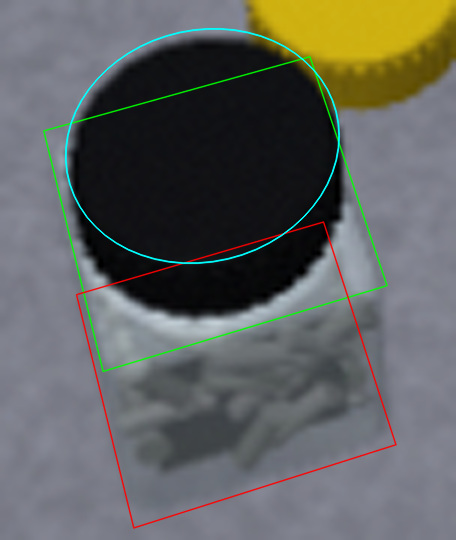

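View pics/o3.png

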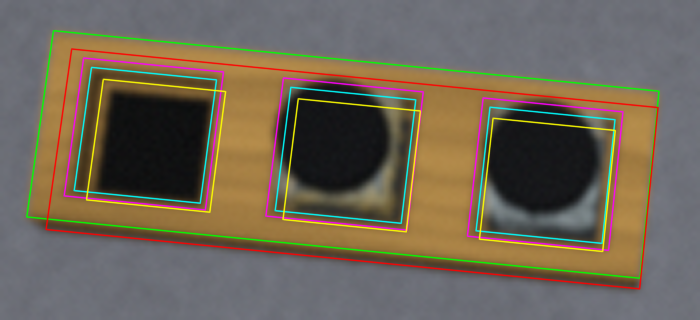

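View pics/o4.png

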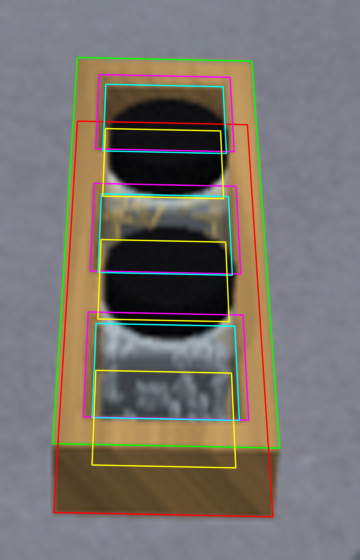

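```bash
cat >> h.py <<'E'
from scipy.spatial.transform import Rotation as Rn
def pose():
    s=env.get_state(); w,x,y,z=s["orientation"]; return np.array(s["tcp_pos"]),Rn.from_quat([x,y,z,w]),s
def Rdown(psi): # jaw axis z at world yaw psi, x down
    Z=np.array([np.cos(psi),np.sin(psi),0]);X=np.array([0,0,-1.]);return Rn.from_matrix(np.c_[X,np.cross(Z,X),Z])
def row(target,psi):
    p,R,s=pose(); Rt=Rdown(psi); rv=(R.inv()*Rt).as_rotvec(); t=R.inv().apply(np.array(target)-p); return np.round(np.r_[rv,t],4)
def info():
    p,R,s=pose(); M=R.as_matrix(); print("t",round(s["clock"],2),"tcp",np.round(p,4),"jawyaw",round(np.arctan2(M[1,2],M[0,2]),4),"xaxis",np.round(M[:,0],4),"gap",round(float(s["finger_gap"]),4),"q",np.round(s["joint_pos"],3),"F",np.round(s["wrist_force"],1),"T",np.round(s["ft_torque"],2))
E
python3 - <<'E'
from fit import *
info()
for n,R in (("top",(405,278,65,50)),("side",(220,340,80,100))):
    im=cv2.imread(f"pics/{n}0.png"); x0,y0,w,h=R; c=im[y0:y0+h,x0:x0+w].astype(float)
    for th in (60,75,90):
        M=(c.max(2)<th).astype(np.uint8)
        if n=="side": M[65:]=0
        else: M[:,:14]=0
        cs,_=cv2.findContours(M,cv2.RETR_EXTERNAL,cv2.CHAIN_APPROX_NONE); cc=max(cs,key=cv2.contourArea); M[:]=0; cv2.drawContours(M,[cc],-1,1,-1)
        g=lambda q: np.abs(hullmask(n,cyl(q[0],q[1],.030,.076,.098),*R)-M).sum()
        r=minimize(g,[.485,-.302],method="Nelder-Mead",options=dict(initial_simplex=[[.485,-.302],[.49,-.302],[.485,-.297]],xatol=1e-5,fatol=1e-3))
        m=hullmask(n,cyl(*r.x,.030,.076,.098),*R); print(n,th,r.x,r.fun,M.sum(),m.sum())
        np.save("Mx.npy",M)
E
```

```text
t 0.5 tcp [0.1539 0.5541 0.2422] jawyaw 1.3 xaxis [ 0. -0. -1.] gap 0.0853 q [ 1.16   0.313  0.046  1.304 -0.     1.431] F [-0.5  0.6 -0.1] T [-0.03 -0.02  0.01]
top 60 [ 0.48390528 -0.30078434] 91.49411764705883 637 728.4941176470588
top 75 [ 0.48451389 -0.3018124 ] 55.831372549019605 674 728.5764705882352
top 90 [ 0.48448623 -0.30185752] 37.89019607843137 709 728.7647058823529
side 60 [ 0.48527804 -0.30259004] 144.8392156862745 1663 1804.8274509803923
side 75 [ 0.48502704 -0.30268411] 111.09803921568627 1698 1805.4588235294118
side 90 [ 0.48510364 -0.30307395] 85.03529411764707 1728 1807.7647058823532
```

```bash
cat >> h.py <<'E'
def rows(targets,g):
    out=[[float(v) for v in np.round(np.r_[row(t[:3],t[3])],3)+0.]+[g] for t in targets]
    import json; print(json.dumps(out))
def arc(a0,a1,r0,r1,z0,z1,p0,p1,n):
    k=np.arange(1,n+1)/n; return [((r0+(r1-r0)*s)*np.cos(a0+(a1-a0)*s),(r0+(r1-r0)*s)*np.sin(a0+(a1-a0)*s),z0+(z1-z0)*s,p0+(p1-p0)*s) for s in k]
E
python3 - <<'E'
from h import *
rows(arc(1.30,.37,.575,.573,.242,.22,1.30,.75,12),1.0)
E
```

```text
[[0.046, 0.0, 0.0, 0.002, -0.044, -0.002, 1.0], [0.092, 0.0, 0.0, 0.004, -0.089, -0.007, 1.0], [0.138, 0.0, 0.0, 0.006, -0.132, -0.016, 1.0], [0.183, 0.0, 0.0, 0.008, -0.175, -0.028, 1.0], [0.229, 0.0, 0.0, 0.009, -0.217, -0.043, 1.0], [0.275, 0.0, 0.0, 0.011, -0.257, -0.062, 1.0], [0.321, 0.0, 0.0, 0.013, -0.296, -0.084, 1.0], [0.367, 0.0, 0.0, 0.015, -0.333, -0.108, 1.0], [0.412, 0.0, 0.0, 0.017, -0.368, -0.135, 1.0], [0.458, 0.0, 0.0, 0.019, -0.401, -0.165, 1.0], [0.504, 0.0, 0.0, 0.02, -0.432, -0.198, 1.0], [0.55, 0.0, 0.0, 0.022, -0.459, -0.232, 1.0]]
```

Call:
step_arm(moves=[[[0.046,0,0,0.002,-0.044,-0.002,1.0],[0.092,0,0,0.004,-0.089,-0.007,1.0],[0.138,0,0,0.006,-0.132,-0.016,1.0],[0.183,0,0,0.008,-0.175,-0.028,1.0],[0.229,0,0,0.009,-0.217,-0.043,1.0],[0.275,0,0,0.011,-0.257,-0.062,1.0],[0.321,0,0,0.013,-0.296,-0.084,1.0],[0.367,0,0,0.015,-0.333,-0.108,1.0],[0.412,0,0,0.017,-0.368,-0.135,1.0],[0.458,0,0,0.019,-0.401,-0.165,1.0],[0.504,0,0,0.02,-0.432,-0.198,1.0],[0.55,0,0,0.022,-0.459,-0.232,1.0]]])

```text
clock: 1.7
tcp_pos: [0.5352, 0.206, 0.2203]
orientation: [0.659, -0.258, 0.658, 0.258]
wrist_force: [-0.1, 0.5, -0.3]
finger_gap: 0.0855
```

```bash
python3 - <<'E'
from h import *
info()
rows(arc(.37,-.557,.573,.571,.22,.16,.75,.275,12),1.0)
E
```

```text
t 1.7 tcp [0.5352 0.206  0.2203] jawyaw 0.7479 xaxis [ 8.e-04  2.e-04 -1.e+00] gap 0.0855 q [ 0.228  0.316 -0.003  1.25  -0.     1.05 ] F [-0.1  0.5 -0.3] T [ 0.01 -0.07  0.  ]
[[0.038, 0.001, 0.0, 0.005, -0.039, -0.018, 1.0], [0.077, 0.001, 0.0, 0.01, -0.078, -0.039, 1.0], [0.117, 0.001, 0.0, 0.015, -0.115, -0.063, 1.0], [0.156, 0.001, 0.0, 0.02, -0.15, -0.09, 1.0], [0.196, 0.001, 0.0, 0.025, -0.183, -0.119, 1.0], [0.235, 0.001, 0.0, 0.03, -0.214, -0.151, 1.0], [0.275, 0.001, 0.0, 0.035, -0.242, -0.186, 1.0], [0.315, 0.001, 0.0, 0.04, -0.267, -0.222, 1.0], [0.354, 0.001, 0.0, 0.045, -0.289, -0.26, 1.0], [0.394, 0.001, 0.0, 0.05, -0.309, -0.299, 1.0], [0.433, 0.001, 0.0, 0.055, -0.325, -0.34, 1.0], [0.473, 0.001, 0.0, 0.06, -0.338, -0.382, 1.0]]
```

Call:
step_arm(moves=[[[0.038,0.001,0,0.005,-0.039,-0.018,1.0],[0.077,0.001,0,0.01,-0.078,-0.039,1.0],[0.117,0.001,0,0.015,-0.115,-0.063,1.0],[0.156,0.001,0,0.02,-0.15,-0.09,1.0],[0.196,0.001,0,0.025,-0.183,-0.119,1.0],[0.235,0.001,0,0.03,-0.214,-0.151,1.0],[0.275,0.001,0,0.035,-0.242,-0.186,1.0],[0.315,0.001,0,0.04,-0.267,-0.222,1.0],[0.354,0.001,0,0.045,-0.289,-0.26,1.0],[0.394,0.001,0,0.05,-0.309,-0.299,1.0],[0.433,0.001,0,0.055,-0.325,-0.34,1.0],[0.473,0.001,0,0.06,-0.338,-0.382,1.0]]])

```text
clock: 2.9
tcp_pos: [0.4845, -0.3034, 0.1601]
orientation: [0.701, -0.097, 0.7, 0.096]
wrist_force: [1.4, -0.3, -0.0]
finger_gap: 0.0855
```

```bash
python3 - <<'E'
from h import *
info()
for n in ("top","side"):
    im,d=env.read_camera(n); cv2.imwrite(f"pics/{n}1.png",im[:,:,::-1])
im=cv2.imread("pics/side1.png"); cv2.imwrite("pics/side1c.png",cv2.resize(im[240:440,170:370],None,fx=3,fy=3))
rows([(.4848,-.3023,z,.275) for z in (.14,.115,.095,.088,.088)],1.0)
E
```

```text
t 2.9 tcp [ 0.4845 -0.3034  0.1601] jawyaw 0.2733 xaxis [ 6.e-04 -8.e-04 -1.e+00] gap 0.0855 q [-0.7    0.342 -0.117  1.11  -0.     0.598] F [ 1.4 -0.3 -0. ] T [-0.    0.01  0.01]
[[-0.007, -0.002, 0.001, 0.019, 0.003, 0.003, 1.0], [-0.007, -0.002, 0.001, 0.044, 0.003, 0.003, 1.0], [-0.007, -0.002, 0.001, 0.064, 0.003, 0.003, 1.0], [-0.007, -0.002, 0.001, 0.071, 0.003, 0.003, 1.0], [-0.007, -0.002, 0.001, 0.071, 0.003, 0.003, 1.0]]
```

View pics/side1c.png

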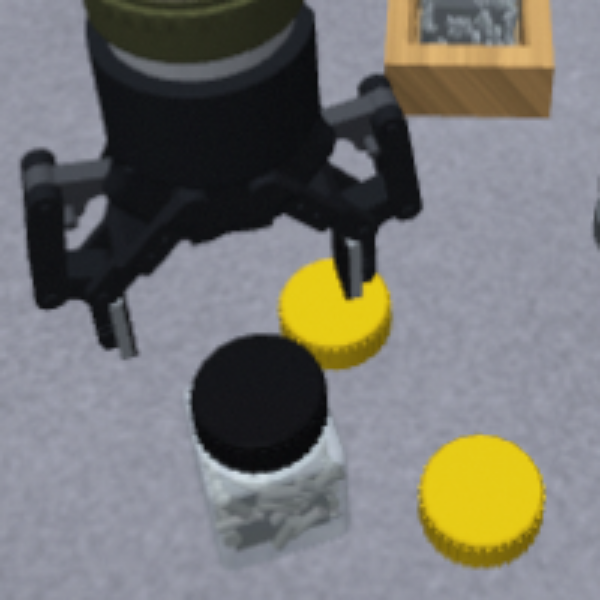

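The gripper is open above the jar, with the fingers on either side of the black lid (crop centre about (258,400), full side picture about (256,373)). Descending now.

Call:
step_arm(moves=[[[0,0,0,0.02,0.002,0.001,1.0],[0,0,0,0.044,0.002,0.001,1.0],[0,0,0,0.064,0.002,0.001,1.0],[0,0,0,0.072,0.002,0.001,1.0],[0,0,0,0.072,0.002,0.001,1.0]]])

```text
clock: 3.5
tcp_pos: [0.4824, -0.3027, 0.0864]
orientation: [0.7, -0.094, 0.702, 0.095]
wrist_force: [0.2, -0.1, 0.0]
finger_gap: 0.0853
```

```bash
python3 - <<'E'
from h import *
info()
for n in ("top","side"):
    im,d=env.read_camera(n); cv2.imwrite(f"pics/{n}2.png",im[:,:,::-1])
im=cv2.imread("pics/side2.png"); cv2.imwrite("pics/side2c.png",cv2.resize(im[300:440,190:330],None,fx=4,fy=4))
E
```

```text
t 3.5 tcp [ 0.4824 -0.3027  0.0864] jawyaw 0.2683 xaxis [-3.2e-03  5.0e-04 -1.0e+00] gap 0.0853 q [-0.7    0.398 -0.229  0.947 -0.002  0.602] F [ 0.2 -0.1  0. ] T [0.   0.03 0.03]
```

View pics/side2c.png

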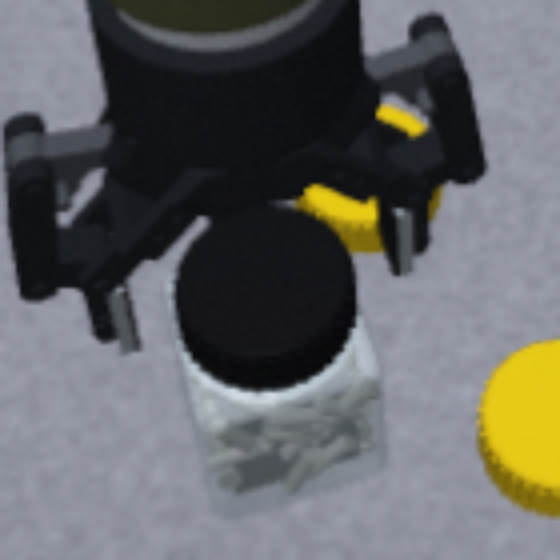

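```bash
python3 - <<'E'
from h import *
p,R,s=pose()
Z=R.as_matrix()[:,2]
for dz in (-.011,-.002,.003): print(dz,np.round(proj("side",[p+Z*.043+[0,0,dz],p-Z*.043+[0,0,dz],p+[0,0,dz]]),1).tolist())
print(np.round(proj("side",[[.4848,-.3023,.098]]),1))
E
```

```text
-0.011 [[285.8, 369.0], [223.6, 386.5], [255.2, 377.6]]
-0.002 [[285.6, 365.2], [222.8, 382.8], [254.7, 373.9]]
0.003 [[285.5, 363.1], [222.3, 380.7], [254.5, 371.8]]
[[255.1 367.9]]
```

Call:
step_arm(moves=[[[0,-0.003,0,-0.007,0,0.002,1.0],[0,-0.003,0,-0.007,0,0.002,1.0],[0,-0.003,0,-0.007,0,0.002,0.0],[0,-0.003,0,-0.007,0,0.002,0.0],[0,-0.003,0,-0.007,0,0.002,0.0],[0,-0.003,0,-0.007,0,0.002,0.0],[0,-0.003,0,-0.007,0,0.002,0.0],[0,-0.003,0,-0.007,0,0.002,0.0]]], force=100)

```text
clock: 4.4
tcp_pos: [0.4852, -0.3037, 0.0965]
orientation: [0.701, -0.095, 0.7, 0.093]
wrist_force: [-3.9, 0.1, 8.4]
finger_gap: 0.0571
```

```bash
python3 - <<'E'
from h import *
info()
for n in ("top","side"):
    im,d=env.read_camera(n); cv2.imwrite(f"pics/{n}3.png",im[:,:,::-1])
im=cv2.imread("pics/side3.png"); cv2.imwrite("pics/side3c.png",cv2.resize(im[300:440,190:330],None,fx=4,fy=4))
E
```

```text
t 4.4 tcp [ 0.4852 -0.3037  0.0965] jawyaw 0.2678 xaxis [ 0.0023 -0.0024 -1.    ] gap 0.0571 q [-0.699  0.389 -0.215  0.964 -0.     0.604] F [-3.9  0.1  8.4] T [ 0.13  0.62 -0.02]
```

View pics/side3c.png

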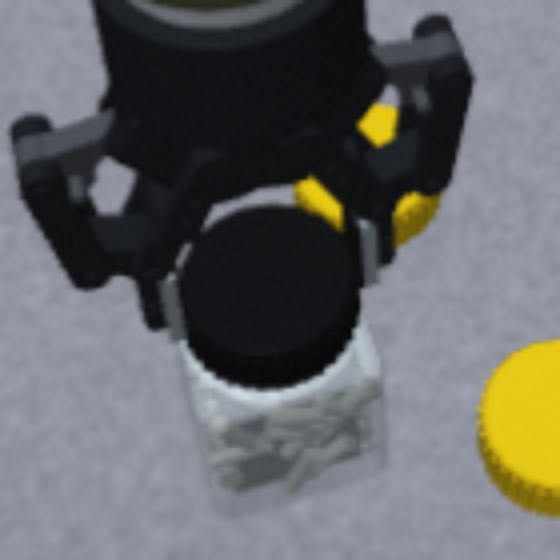

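Call:
step_arm(moves=[[[0,0,0,-0.005,0,0,0.0],[0,0,0,-0.01,0,0,0.0],[0,0,0,-0.015,0,0,0.0],[0,0,0,-0.02,0,0,0.0],[0,0,0,-0.02,0,0,0.0]]])

```text
clock: 5.0
tcp_pos: [0.4855, -0.3039, 0.1172]
orientation: [0.702, -0.096, 0.7, 0.093]
wrist_force: [-1.0, 0.2, -5.7]
finger_gap: 0.0566
```

```bash
python3 - <<'E'
from h import *
info()
for n in ("top","side"):
    im,d=env.read_camera(n); cv2.imwrite(f"pics/{n}4.png",im[:,:,::-1])
im=cv2.imread("pics/side4.png"); cv2.imwrite("pics/side4c.png",cv2.resize(im[300:440,190:330],None,fx=4,fy=4))
E
```

```text
t 5.0 tcp [ 0.4855 -0.3039  0.1172] jawyaw 0.2678 xaxis [ 0.0032 -0.003  -1.    ] gap 0.0566 q [-0.699  0.372 -0.186  1.009 -0.     0.604] F [-1.   0.2 -5.7] T [-0.03 -0.03  0.  ]
```

View pics/side4c.png

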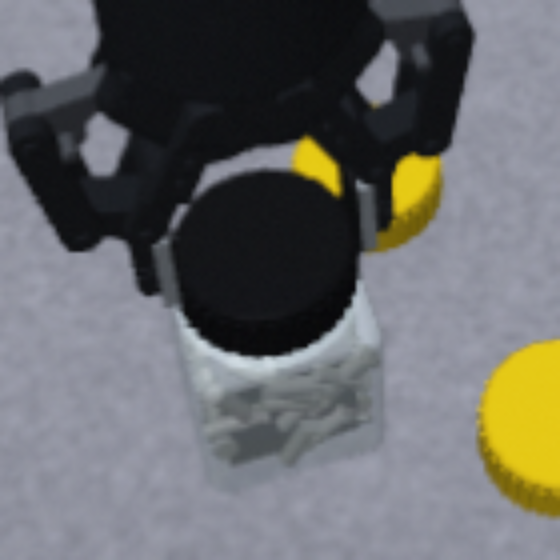

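```bash
python3 - <<'E'
from h import *
T=[(.4855,-.304,.135,.268),(.4855,-.304,.155,.268),(.482,-.295,.168,.268)]+arc(-.549,-.05,.565,.455,.17,.17,.268,.09,9)
rows(T,0.0)
E
```

```text
[[0.0, 0.002, 0.003, -0.018, 0.0, 0.0, 0.0], [0.0, 0.002, 0.003, -0.038, -0.001, 0.0, 0.0], [0.0, 0.002, 0.003, -0.052, 0.009, -0.001, 0.0], [0.02, 0.002, 0.003, -0.054, 0.04, 0.013, 0.0], [0.039, 0.002, 0.003, -0.054, 0.07, 0.024, 0.0], [0.059, 0.002, 0.003, -0.054, 0.101, 0.033, 0.0], [0.079, 0.002, 0.003, -0.054, 0.132, 0.04, 0.0], [0.099, 0.002, 0.003, -0.054, 0.162, 0.045, 0.0], [0.118, 0.002, 0.003, -0.054, 0.192, 0.048, 0.0], [0.138, 0.002, 0.003, -0.054, 0.222, 0.049, 0.0], [0.158, 0.002, 0.003, -0.054, 0.251, 0.048, 0.0], [0.178, 0.002, 0.003, -0.054, 0.279, 0.045, 0.0]]
```

Call:
step_arm(moves=[[[0,0.002,0.003,-0.018,0,0,0],[0,0.002,0.003,-0.038,0,0,0],[0,0.002,0.003,-0.052,0.009,-0.001,0],[0.02,0.002,0.003,-0.054,0.04,0.013,0],[0.039,0.002,0.003,-0.054,0.07,0.024,0],[0.059,0.002,0.003,-0.054,0.101,0.033,0],[0.079,0.002,0.003,-0.054,0.132,0.04,0],[0.099,0.002,0.003,-0.054,0.162,0.045,0],[0.118,0.002,0.003,-0.054,0.192,0.048,0],[0.138,0.002,0.003,-0.054,0.222,0.049,0],[0.158,0.002,0.003,-0.054,0.251,0.048,0],[0.178,0.002,0.003,-0.054,0.279,0.045,0]]])

```text
clock: 6.3
tcp_pos: [0.4536, -0.0208, 0.1697]
orientation: [0.706, -0.031, 0.706, 0.032]
wrist_force: [0.9, 0.1, -5.7]
finger_gap: 0.0565
```

```bash
python3 - <<'E'
from h import *
info()
T=arc(-.05,.47,.455,.511,.17,.17,.09,-.084,9)+[(.48,.231,.17,-.084),(.515,.231,.17,-.084),(.55,.231,.17,-.084)]
rows(T,0.0)
E
```

```text
t 6.3 tcp [ 0.4536 -0.0208  0.1697] jawyaw 0.0895 xaxis [-1.e-04  6.e-04 -1.e+00] gap 0.0565 q [-2.230e-01  1.190e-01 -3.840e-01  1.068e+00  1.000e-03  1.258e+00] F [ 0.9  0.1 -5.7] T [ 0.01 -0.11 -0.04]
[[0.019, 0.0, -0.001, 0.0, 0.024, 0.01, 0.0], [0.038, 0.0, -0.001, 0.0, 0.05, 0.017, 0.0], [0.058, 0.0, -0.001, 0.0, 0.077, 0.024, 0.0], [0.077, 0.0, -0.001, 0.0, 0.105, 0.028, 0.0], [0.096, 0.0, -0.001, 0.0, 0.134, 0.031, 0.0], [0.116, 0.0, -0.001, 0.0, 0.163, 0.032, 0.0], [0.135, 0.0, -0.001, 0.0, 0.192, 0.031, 0.0], [0.154, 0.0, -0.001, 0.0, 0.221, 0.029, 0.0], [0.174, 0.0, -0.001, 0.0, 0.251, 0.024, 0.0], [0.174, 0.0, -0.001, 0.0, 0.248, 0.049, 0.0], [0.174, 0.0, -0.001, 0.0, 0.245, 0.084, 0.0], [0.174, 0.0, -0.001, 0.0, 0.242, 0.118, 0.0]]
```

Call:
step_arm(moves=[[[0.019,0,0,0,0.024,0.01,0],[0.038,0,0,0,0.05,0.017,0],[0.058,0,0,0,0.077,0.024,0],[0.077,0,0,0,0.105,0.028,0],[0.096,0,0,0,0.134,0.031,0],[0.116,0,0,0,0.163,0.032,0],[0.135,0,0,0,0.192,0.031,0],[0.154,0,0,0,0.221,0.029,0],[0.174,0,0,0,0.249,0.027,0],[0.174,0,0,0,0.248,0.049,0],[0.174,0,0,0,0.245,0.084,0],[0.174,0,0,0,0.242,0.118,0]]])

```text
clock: 7.5
tcp_pos: [0.5493, 0.2317, 0.17]
orientation: [0.706, 0.029, 0.707, -0.029]
wrist_force: [1.1, 0.1, -5.3]
finger_gap: 0.0564
```

```bash
python3 - <<'E'
from h import *
info()
T=[(x,.231,.17,-.084) for x in (.58,.605,.618,.622,.622,.622)]
rows(T,0.0)
E
```

```text
t 7.5 tcp [0.5493 0.2317 0.17  ] jawyaw -0.0826 xaxis [-4.e-04  7.e-04 -1.e+00] gap 0.0564 q [ 2.640e-01  3.830e-01 -3.300e-02  1.155e+00  1.000e-03  1.918e+00] F [ 1.1  0.1 -5.3] T [-0.01 -0.09 -0.04]
[[0.001, 0.0, -0.001, 0.0, 0.002, 0.031, 0.0], [0.001, 0.0, -0.001, 0.0, 0.004, 0.056, 0.0], [0.001, 0.0, -0.001, 0.0, 0.005, 0.068, 0.0], [0.001, 0.0, -0.001, 0.0, 0.005, 0.072, 0.0], [0.001, 0.0, -0.001, 0.0, 0.005, 0.072, 0.0], [0.001, 0.0, -0.001, 0.0, 0.005, 0.072, 0.0]]
```

Call:
step_arm(moves=[[[0,0,0,0,0.002,0.031,0],[0,0,0,0,0.004,0.056,0],[0,0,0,0,0.005,0.068,0],[0,0,0,0,0.005,0.072,0],[0,0,0,0,0.005,0.072,0],[0,0,0,0,0.005,0.072,0]]])

```text
clock: 8.1
tcp_pos: [0.6202, 0.2308, 0.1698]
orientation: [0.706, 0.029, 0.707, -0.029]
wrist_force: [0.3, -0.1, -5.3]
finger_gap: 0.0565
```

```bash
python3 - <<'E'
from h import *
info()
for n,(x0,y0,w,h) in (("top",(130,150,200,150)),("side",(260,80,130,170))):
    im,d=env.read_camera(n); cv2.imwrite(f"pics/{n}5.png",im[:,:,::-1])
    im=cv2.imread(f"pics/{n}5.png"); s=4 if n=="top" else 3.5; cv2.imwrite(f"pics/{n}5c.png",cv2.resize(im[y0:y0+h,x0:x0+w],None,fx=s,fy=s,interpolation=cv2.INTER_CUBIC))
E
```

```text
t 8.1 tcp [0.6202 0.2308 0.1698] jawyaw -0.0822 xaxis [-1.9e-03  5.0e-04 -1.0e+00] gap 0.0565 q [2.350e-01 5.110e-01 1.660e-01 1.228e+00 1.000e-03 1.888e+00] F [ 0.3 -0.1 -5.3] T [ 0.01 -0.02 -0.03]
```

View pics/top5c.png

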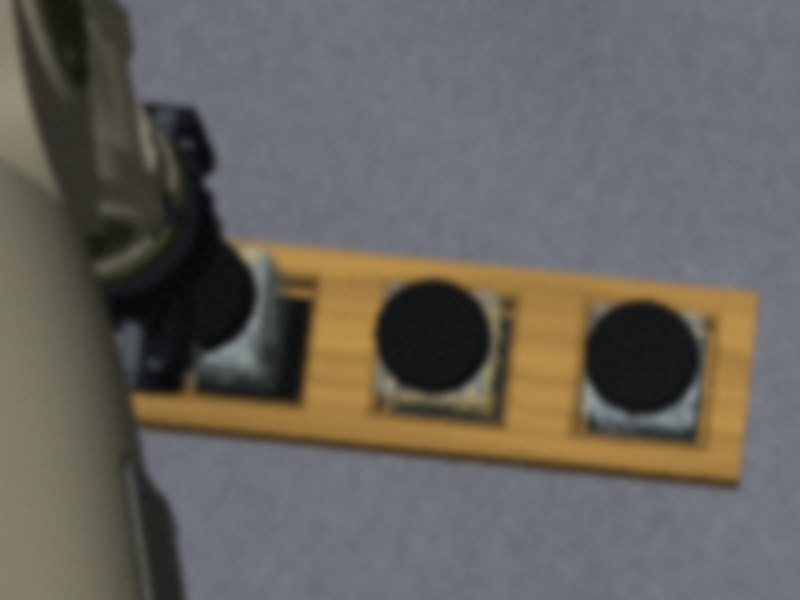

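View pics/side5c.png

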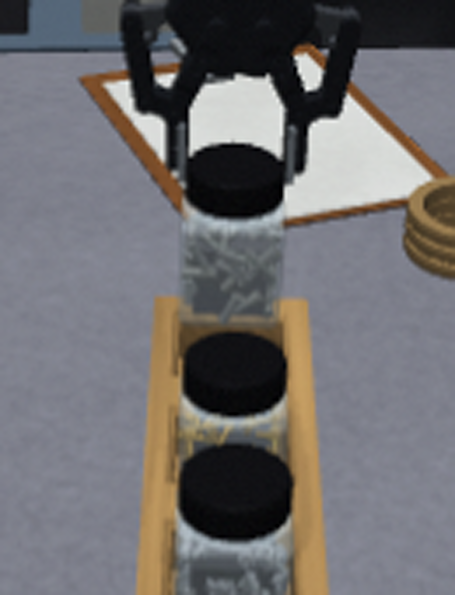

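```bash
cat > ov.py <<'E'
from fit import *
def sq(x,y,a,hx,hy,z):
    c,s=np.cos(a),np.sin(a); return [[x+c*i*hx-s*j*hy,y+s*i*hx+c*j*hy,z] for i,j in((-1,-1),(1,-1),(1,1),(-1,1))]
def ov(n,src,R,s,polys,name):
    im=cv2.imread(src); x0,y0,w,h=R
    c=cv2.resize(im[y0:y0+h,x0:x0+w],None,fx=s,fy=s,interpolation=cv2.INTER_CUBIC)
    for P,col in polys:
        q=(proj(n,P)-[x0,y0]+.5)*s-.5
        cv2.polylines(c,[np.round(q*16).astype(np.int32).reshape(-1,1,2)],True,col,1,cv2.LINE_AA,4)
    cv2.imwrite(name,c)
def jar(x,y,a,z): return [(sq(x,y,a,.032,.032,z+.072),(0,255,0)),(sq(x,y,a,.032,.032,z),(0,0,255)),(cyl(x,y,.03,z+.098,z+.098)[:60],(255,255,0)),(cyl(x,y,.03,z+.076,z+.076)[:60],(255,255,0))]
r=[.6140,.1205,-.0773]
def well(k): 
    c,s=np.cos(r[2]),np.sin(r[2]); return r[0]-s*.11*k, r[1]+c*.11*k
E
python3 - <<'E'
from ov import *
p=[.6202,.2308]; a=-.0773
P=jar(p[0],p[1],a,.0733)
W=[(sq(*well(k),r[2],.0345,.0345,.041),(255,0,255)) for k in (-1,0,1)]
J=sum([jar(*well(k),a,.01) for k in (-1,0)],[])
ov("side","pics/side5.png",(290,110,80,60),9,P+W[2:],"pics/o5.png")
ov("side","pics/side5.png",(290,160,80,110),5,W+J,"pics/o5b.png")
ov("top","pics/top5.png",(160,200,100,65),8,P+W,"pics/o6.png")
E
```

```text
(no output)
```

View pics/o5.png

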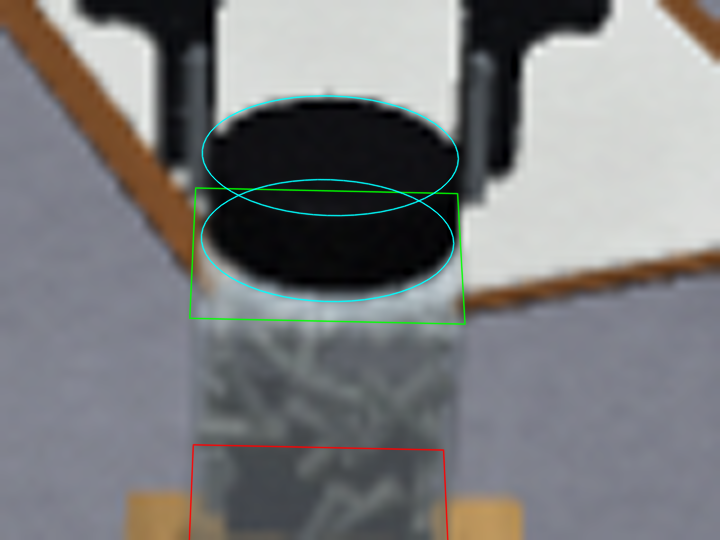

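View pics/o5b.png

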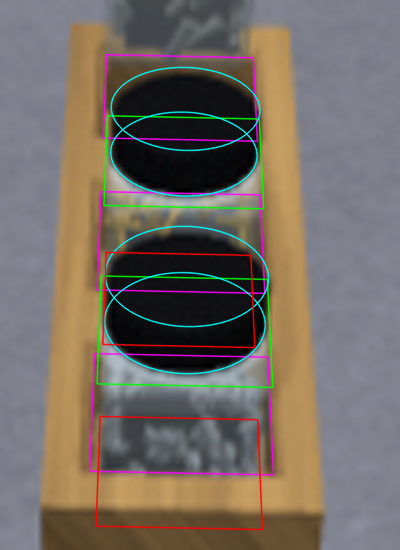

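View pics/o6.png

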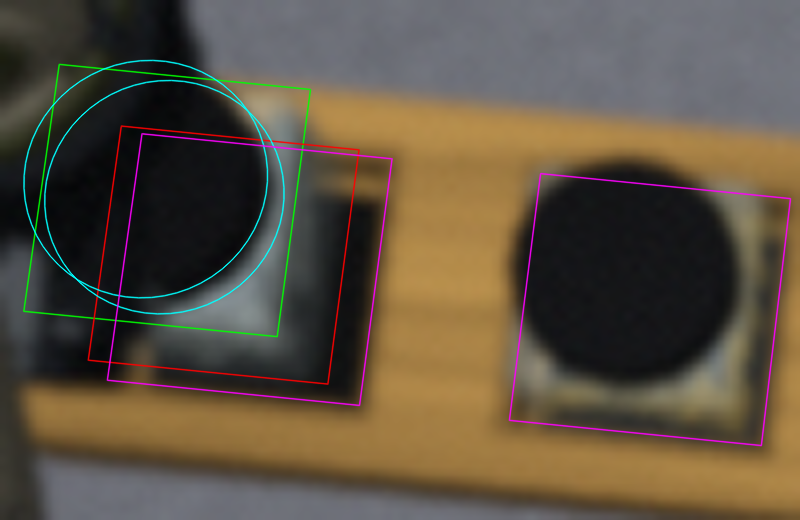

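Call:
step_arm(moves=[[[0,-0.002,0,0,0,0.003,0],[0,-0.002,0,0.005,0,0.003,0],[0,-0.002,0,0.011,0,0.003,0],[0,-0.002,0,0.018,0,0.003,0],[0,-0.002,0,0.022,0,0.003,0],[0,-0.002,0,0.022,0,0.003,0]]])

```text
clock: 8.8
tcp_pos: [0.6225, 0.2305, 0.1467]
orientation: [0.706, 0.029, 0.707, -0.029]
wrist_force: [0.2, 0.0, -6.1]
finger_gap: 0.0564
```

```bash
python3 - <<'E'
from ov import *
info()
for n in ("top","side"):
    im,d=env.read_camera(n); cv2.imwrite(f"pics/{n}6.png",im[:,:,::-1])
p,R,s=pose(); a=-.0773
P=jar(p[0],p[1],a,p[2]-.0965)
W=[(sq(*well(k),r[2],.0345,.0345,.041),(255,0,255)) for k in (-1,0,1)]
ov("side","pics/side6.png",(290,110,80,65),9,P+W[2:],"pics/o7.png")
ov("top","pics/top6.png",(160,200,100,65),8,P[:1]+P[2:]+W,"pics/o8.png")
E
```

```text
t 8.8 tcp [0.6225 0.2305 0.1467] jawyaw -0.0821 xaxis [-1.4e-03 -1.0e-04 -1.0e+00] gap 0.0564 q [0.234 0.525 0.132 1.179 0.    1.887] F [ 0.2  0.  -6.1] T [-0.02  0.04 -0.01]
```

View pics/o7.png

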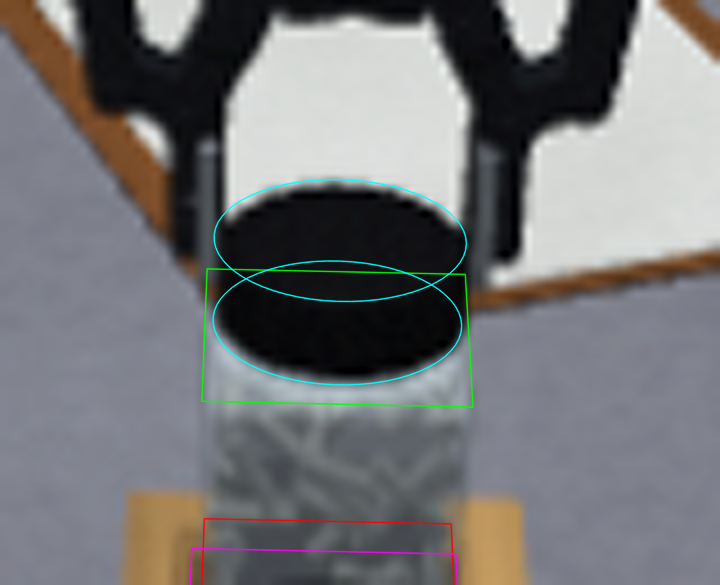

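View pics/o8.png

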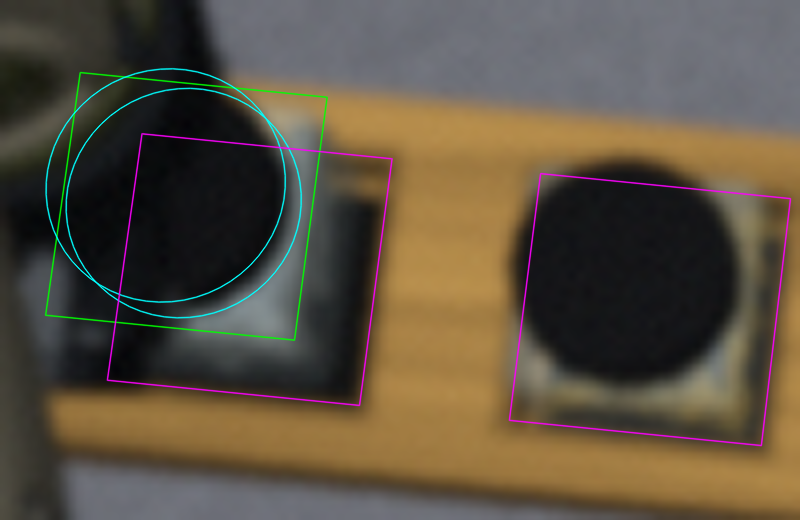

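Call:
step_arm(moves=[[[0,0,0,0.004,0,0,0],[0,0,0,0.008,0,0,0],[0,0,0,0.012,0,0,0],[0,0,0,0.016,0,0,0],[0,0,0,0.02,0,0,0]]])

```text
clock: 9.4
tcp_pos: [0.6231, 0.2306, 0.1273]
orientation: [0.707, 0.029, 0.706, -0.029]
wrist_force: [-0.6, -0.3, -5.4]
finger_gap: 0.0567
```

```bash
python3 - <<'E'
from h import *
info()
E
```

```text
t 9.4 tcp [0.6231 0.2306 0.1273] jawyaw -0.0821 xaxis [ 0.e+00  2.e-04 -1.e+00] gap 0.0567 q [0.234 0.536 0.101 1.136 0.    1.887] F [-0.6 -0.3 -5.4] T [-0.12 -0.03  0.04]
```

Call:
step_arm(moves=[[[0,0,0,0.004,0,0,0],[0,0,0,0.008,0,0,0],[0,0,0,0.012,0,0,0],[0,0,0,0.016,0,0,0],[0,0,0,0.018,0,0,0]]])

```text
clock: 9.9
tcp_pos: [0.6229, 0.2305, 0.1087]
orientation: [0.706, 0.029, 0.707, -0.029]
wrist_force: [-0.1, 0.0, -5.8]
finger_gap: 0.0564
```

```bash
python3 - <<'E'
from h import *
info()
E
```

```text
t 9.9 tcp [0.6229 0.2305 0.1087] jawyaw -0.0822 xaxis [-5.e-04  1.e-04 -1.e+00] gap 0.0564 q [0.234 0.547 0.073 1.097 0.    1.887] F [-0.1  0.  -5.8] T [-0.07  0.01 -0.  ]
```

Still free, with about 2 mm to go to the floor.

Call:
step_arm(moves=[[[0,0,0,0.001,0,0,0],[0,0,0,0.002,0,0,0],[0,0,0,0.003,0,0,0],[0,0,0,0.004,0,0,0],[0,0,0,0.004,0,0,0]]])

```text
clock: 10.4
tcp_pos: [0.6229, 0.2307, 0.1069]
orientation: [0.707, 0.029, 0.706, -0.029]
wrist_force: [-5.7, -0.9, 5.4]
finger_gap: 0.0567
```

```bash
python3 - <<'E'
from ov import *
info()
for n in ("top","side"):
    im,d=env.read_camera(n); cv2.imwrite(f"pics/{n}7.png",im[:,:,::-1])
W=[(sq(*well(k),r[2],.0345,.0345,.041),(255,0,255)) for k in (-1,0,1)]
p=pose()[0]
ov("side","pics/side7.png",(285,110,90,130),4.5,jar(p[0],p[1],-.077,.01)[2:],"pics/o9.png")
E
```

```text
t 10.4 tcp [0.6229 0.2307 0.1069] jawyaw -0.0819 xaxis [ 1.e-03  7.e-04 -1.e+00] gap 0.0567 q [0.234 0.547 0.069 1.091 0.    1.887] F [-5.7 -0.9  5.4] T [-0.18  1.07 -0.02]
```

View pics/o9.png

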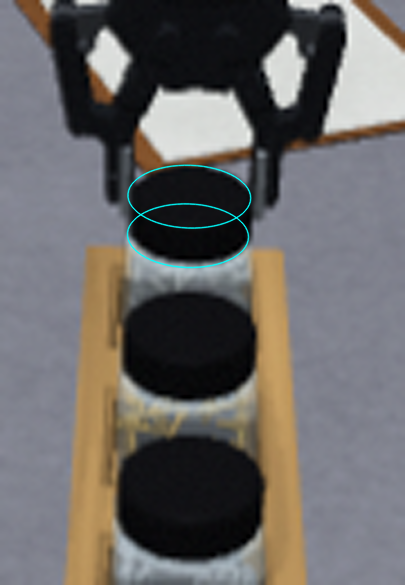

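Call:
step_arm(moves=[[[-0.07,0,0,0,0,0,0],[-0.14,0,0,0,0,0,0],[-0.21,0,0,-0.0005,0,0,0],[-0.28,0,0,-0.001,0,0,0],[-0.35,0,0,-0.0013,0,0,0],[-0.42,0,0,-0.0017,0,0,0],[-0.42,0,0,-0.0017,0,0,0]]], force=115)

```text
clock: 11.2
tcp_pos: [0.6235, 0.2306, 0.1091]
orientation: [0.698, -0.119, 0.696, 0.119]
wrist_force: [-0.1, -1.4, -2.6]
finger_gap: 0.0563
```

```bash
python3 - <<'E'
from ov import *
info()
for n in ("top","side"):
    im,d=env.read_camera(n); cv2.imwrite(f"pics/{n}8.png",im[:,:,::-1])
ov("side","pics/side8.png",(285,110,90,130),4.5,[],"pics/o10.png")
E
```

```text
t 11.2 tcp [0.6235 0.2306 0.1091] jawyaw 0.3381 xaxis [ 2.3e-03  4.0e-04 -1.0e+00] gap 0.0563 q [ 0.234  0.546  0.072  1.094 -0.     1.466] F [-0.1 -1.4 -2.6] T [-0.19  0.07 -0.03]
```

View pics/o10.png

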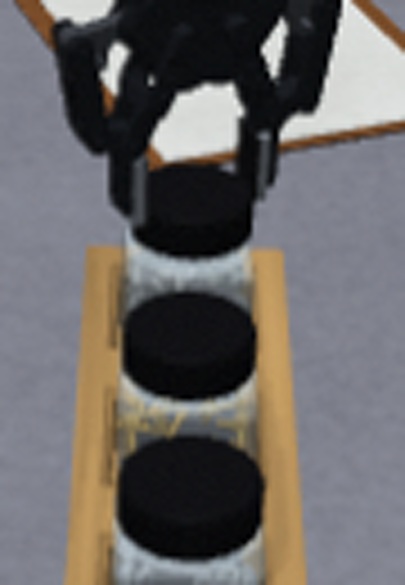

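Call:
step_arm(moves=[[[-0.07,0,0,0,0,0,0],[-0.14,0,0,-0.0003,0,0,0],[-0.21,0,0,-0.0006,0,0,0],[-0.28,0,0,-0.001,0,0,0],[-0.35,0,0,-0.0013,0,0,0],[-0.42,0,0,-0.0017,0,0,0],[-0.42,0,0,-0.0017,0,0,0]]])

```text
clock: 12.0
tcp_pos: [0.6234, 0.2307, 0.1111]
orientation: [0.658, -0.261, 0.656, 0.261]
wrist_force: [-1.6, 0.0, -0.2]
finger_gap: 0.0562
```

```bash
python3 - <<'E'
from h import *
info()
E
```

```text
t 12.0 tcp [0.6234 0.2307 0.1111] jawyaw 0.7557 xaxis [ 2.4e-03  8.0e-04 -1.0e+00] gap 0.0562 q [0.234 0.544 0.074 1.098 0.    1.049] F [-1.6  0.  -0.2] T [0.01 0.22 0.05]
```

Call:
step_arm(moves=[[[-0.07,0,0,0,0,0,0],[-0.14,0,0,-0.0003,0,0,0],[-0.21,0,0,-0.0007,0,0,0],[-0.28,0,0,-0.001,0,0,0],[-0.35,0,0,-0.0015,0,0,0],[-0.42,0,0,-0.002,0,0,0],[-0.49,0,0,-0.002,0,0,0],[-0.56,0,0,-0.002,0,0,0],[-0.56,0,0,-0.002,0,0,0]]])

```text
clock: 12.9
tcp_pos: [0.6232, 0.2306, 0.1133]
orientation: [0.561, -0.432, 0.559, 0.431]
wrist_force: [-1.9, -1.8, -0.3]
finger_gap: 0.0565
```

```bash
python3 - <<'E'
from ov import *
info()
for n in ("top","side"):
    im,d=env.read_camera(n); cv2.imwrite(f"pics/{n}9.png",im[:,:,::-1])
ov("side","pics/side9.png",(285,110,90,130),4.5,[],"pics/o11.png")
E
```

```text
t 12.9 tcp [0.6232 0.2306 0.1133] jawyaw 1.3138 xaxis [ 2.2e-03  4.0e-04 -1.0e+00] gap 0.0565 q [ 0.234  0.543  0.077  1.103 -0.     0.491] F [-1.9 -1.8 -0.3] T [-0.33  0.4   0.05]
```

View pics/o11.png

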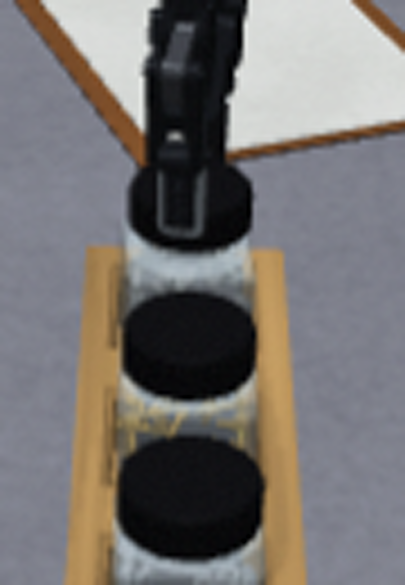

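Call:
step_arm(moves=[[[0,0,0,-0.001,0,0,0],[0,0,0,-0.002,0,0,0],[0,0,0,-0.003,0,0,0],[0,0,0,-0.004,0,0,0],[0,0,0,-0.004,0,0,0]]])

```text
clock: 13.5
tcp_pos: [0.6233, 0.2306, 0.1176]
orientation: [0.561, -0.432, 0.559, 0.431]
wrist_force: [-1.2, -1.5, -1.0]
finger_gap: 0.0563
```

```bash
python3 - <<'E'
from ov import *
info()
for n in ("top","side"):
    im,d=env.read_camera(n); cv2.imwrite(f"pics/{n}10.png",im[:,:,::-1])
ov("side","pics/side10.png",(285,110,90,130),4.5,[],"pics/o12.png")
E
```

```text
t 13.5 tcp [0.6233 0.2306 0.1176] jawyaw 1.3125 xaxis [ 2.6e-03  5.0e-04 -1.0e+00] gap 0.0563 q [ 0.234  0.54   0.083  1.112 -0.     0.492] F [-1.2 -1.5 -1. ] T [-0.23  0.43  0.02]
```

View pics/o12.png

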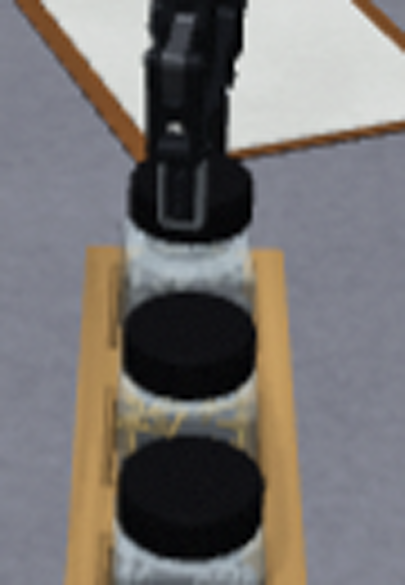

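Call:
step_arm(moves=[[[0,-0.002,0,-0.003,0,0,0],[0,-0.002,0,-0.006,0,0,0],[0,-0.002,0,-0.009,0,0,0],[0,-0.002,0,-0.012,0,0,0],[0,-0.002,0,-0.015,0,0,0],[0,-0.002,0,-0.018,0,0,0],[0,-0.002,0,-0.019,0,0,0],[0,-0.002,0,-0.019,0,0,0]]])

```text
clock: 14.4
tcp_pos: [0.6233, 0.2306, 0.1367]
orientation: [0.562, -0.431, 0.559, 0.431]
wrist_force: [0.1, -0.5, -0.8]
finger_gap: 0.0563
```

```bash
python3 - <<'E'
from ov import *
info()
for n in ("top","side"):
    im,d=env.read_camera(n); cv2.imwrite(f"pics/{n}11.png",im[:,:,::-1])
p=pose()[0]; z=p[2]-.0967
P=[(cyl(p[0],p[1],.03,z+.098,z+.098)[:60],(255,255,0)),(cyl(p[0],p[1],.03,z+.076,z+.076)[:60],(255,255,0)),(cyl(*well(1),.022,.102,.102)[:60],(0,255,0)),(sq(*well(1),r[2],.032,.032,.082),(0,0,255))]
ov("side","pics/side11.png",(290,105,80,70),7,[],"pics/o13.png")
ov("side","pics/side11.png",(290,105,80,70),7,P,"pics/o14.png")
a=cv2.imread("pics/o13.png");b=cv2.imread("pics/o14.png")
cv2.imwrite("pics/o15.png",cv2.resize(np.hstack([a,b]),(800,350)))
ov("top","pics/top11.png",(140,180,190,100),4,[],"pics/o16.png")
E
```

```text
t 14.4 tcp [0.6233 0.2306 0.1367] jawyaw 1.3126 xaxis [ 0.0033  0.0025 -1.    ] gap 0.0563 q [0.233 0.528 0.111 1.151 0.002 0.491] F [ 0.1 -0.5 -0.8] T [-0.07 -0.    0.03]
```

View pics/o13.png

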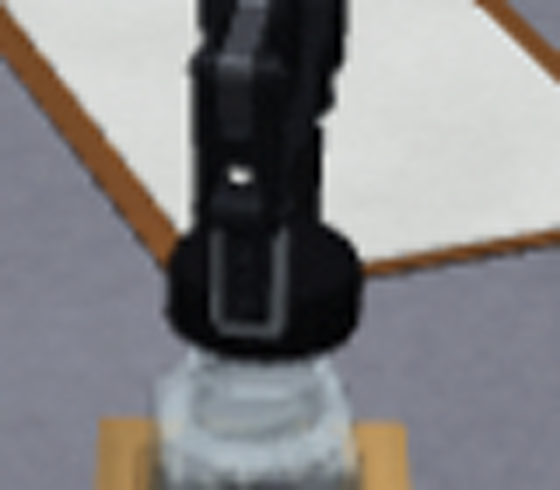

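View pics/o14.png

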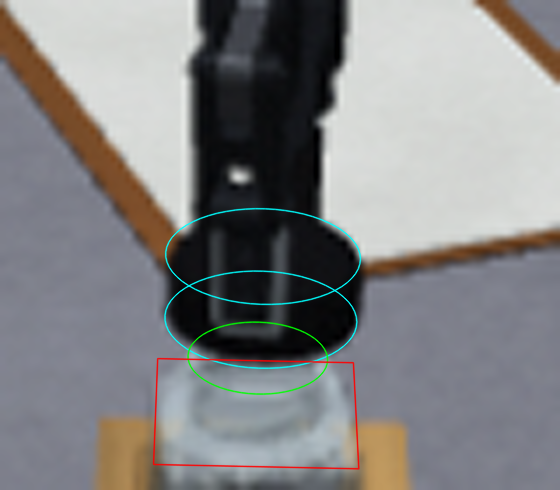

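View pics/o16.png

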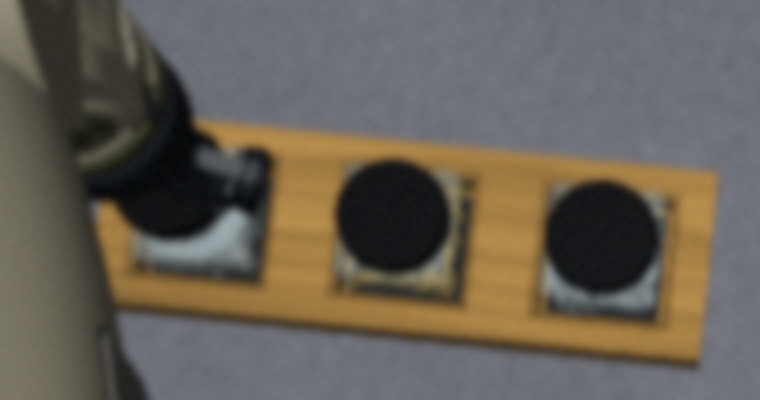

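```bash
python3 - <<'E'
from h import *
a=cv2.imread("pics/top0.png").astype(int);b=cv2.imread("pics/top11.png").astype(int)
d=np.abs(a-b).max(2)>40
print("changed px in carton/coupling/jar b,c regions:",d[165:212,420:485].sum(),d[190:225,345:380].sum(),d[205:275,262:320].sum(),d[215:265,222:260].sum())
print(env.hand_in()); info()
E
```

```text
changed px in carton/coupling/jar b,c regions: 0 0 0 0
the job is handed in; nothing more can be done
None
the job is handed in; nothing more can be done
```

The job is handed in: the jar is seated in the empty well, and the gripper holds its lid level above the open neck. The hand-in gives no verdict.

I gripped the loose jar by its closed lid and carried it low around the rack, turning it square to the well. Going in, I felt no side contact and stopped when it touched the floor. I then turned the lid 1.40 rad anticlockwise while climbing about 6 mm, and lifted it straight up.

**What the last checks showed:**
- **Lid free:** a 4 mm test lift showed only about 1 N of load. The closed jar had pulled 5 to 6 N, so the jar stayed behind.
- **Height:** the lid is 30 mm above closed, about 14 mm clear of the rim. This comes from the arm's own position; I did not measure the gap separately.
- **Level and centring:** tilt is about 0.004 rad, and the offset from the well centre about 1 mm.
- **Pictures:** the side view shows the open neck under the held lid. Comparing top views from start and end, the other two jars, the carton and the coupling had not changed.
- **Time:** about 14.5 s of the 48 s.

**Small disagreements:**
- The side camera put the lid about 1 to 2 pixels off the model (2 to 3 mm), with a similar offset before the grasp. I put this down to calibration.
- The fingers read 56 to 57 mm on the 60 mm lid, probably pad compression.

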